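# Snap the battery into the label printer and pull-test it

## Task

Take the smaller battery pack, push it down fully home on the floor of the label printer's open battery bay, so that both catches snap over it, pressing with no more than 25 N. Then prove that it holds: pull straight up on its grip with 12 N and keep that pull steady for about 2 seconds, never pulling harder than 20 N. Let go and leave the pack latched upright in the bay, without shifting the bigger pack or the other loose things on the bench.

Things in the scene. Friction and masses are not known exactly. Their poses are not given: they have to be found in the camera images.
- pack: The smaller battery pack: loose upright grey plastic block, 60 mm (its x) x 40 mm (its y) x 60 mm high, about 0.2 kg, standing on the bench. Over its top stands a black rubber grip rib, 50 mm long (x), 18 mm thick (y), from 63 to 90 mm above the underside. Origin: centre of the underside; z up. It fits the bay either way round (half turn about z).
- grip (a point): The point to grip the smaller pack's rib: on its centre line, 83 mm above the underside (7 mm below the rib's top); close the fingers along the pack's y axis. Axes as the pack. The rib is shock-mounted: pushed or pulled, it gives about 1 mm for each 8 N against the pack, up or down.
- lugs (a point): Point on the smaller pack's axis, 17 mm above its underside, level with the tops of its two lugs. One lug sticks out 5 mm from the middle of each x end; they are 14 mm wide and 5 mm high.
- printer: The label printer, a black chassis lying on its side, 200 mm (x) x 160 mm (y) x 70 mm high, fixed to the bench. Origin: centre of its underside. An open battery bay goes down in the middle of its top.
- mouth (a point): Centre of the bay's mouth, level with the printer's top, 70 mm above the bench. The smooth bay is 63.5 mm (printer's x) x 43.5 mm (printer's y) inside; a 6 mm high lead-in widens it by 4 mm a side at the mouth. The pack's x goes along the printer's x.
- bay (a point): Centre of the bay's floor, 40 mm below the mouth, 30 mm above the bench; axes as the printer, z up. When the pack is home its underside rests here and its grip point is 113 mm above the bench.
- catches (a point): Point on the bay's axis about level with the undersides of two sprung steel catches, one at each x end. Lowered, the pack's lugs meet them with its underside about 16 mm above the floor; the push then rises from 4 to about 10 N and gives way about 8 mm above the floor; some 4 mm above it they snap over the lugs. The latched pack keeps 2.5 to 5.5 mm of up and down play, unlike each time.
- spare: The bigger battery pack, for another printer: grey block 90 x 56 x 60 mm with the same grip rib; loose, to be left alone. Origin: centre of its underside.
- label_roll: Loose roll of paper labels, 76 mm across, 50 mm high, standing on end; leave alone. Origin: centre of its underside.
- screwdriver: Loose screwdriver lying on the bench; leave alone. 200 mm long. Origin: on the bench under the front end of its handle; x along the shaft to the tip.
- scanner: Loose black hand scanner, 95 x 50 x 44 mm; leave alone. Origin: centre of its underside.
Things that resemble listed ones, but are neither listed nor needed, are in the scene too. What is shaped like the pack but green or turquoise is not meant.

How it is judged:
On the way, in this order (a step that is already met when the one before it is completed fails the run):
1. the pack is pushed home on the bay floor and both catches have snapped over it (horizontal distance between pack and bay below 0.006 m and angle between pack's own z axis and vertical below 0.045 rad and z of pack in the frame of bay below 0.002 m), for 0.2 s.
2. the latched pack is pulled up against its catches with the set force, 12 N at the hand (7 to 13.5 N on the catches), for 1.5 s (horizontal distance between pack and bay below 0.006 m and angle between pack's own z axis and vertical below 0.045 rad and z of pack in the frame of bay between 0.002 and 0.007 m and contact force between printer and pack between 7 and 13.5 N), for 1.5 s.
At the end, for the whole second after the job is handed in: the smaller pack stands latched in the bay, released and at rest: within 6 mm of the bay's centre, its underside less than 6.5 mm above the bay floor, upright within 2.5 degrees (horizontal distance between pack and bay below 0.006 m and angle between pack's own z axis and vertical below 0.045 rad and z of pack in the frame of bay between -0.003 and 0.0065 m and linear speed of pack below 0.01 m/s); the robot touches nothing.
It fails at once if the latched pack is pulled with more than 20 N (z of pack in the frame of bay between 0.002 and 0.007 m and horizontal distance between pack and bay below 0.01 m and contact force between printer and pack above 20 N).
It fails at once if the pack is pressed on the bay floor with more than 25 N (z of pack in the frame of bay below 0.002 m and horizontal distance between pack and bay below 0.01 m and contact force between printer and pack above 25 N).
It fails at once if the bigger pack or another loose thing is shifted by more than 30 mm (distance of any of spare, label_roll, screwdriver, scanner from where it was at the start of the episode above 0.03 m).
It also fails if it takes over 72 s, if anything falls off the work surface, if the arm or the gripper's body presses on something with over 40 N, if the wrist force passes 120 N, or if a joint passes its speed limit or range.

## Robot

A 6-joint arm with a two-finger parallel gripper is mounted at the origin on the work surface. World frame = base frame: x ahead of the robot, y to its left, z up, the work surface at z = 0. Lengths are in m, angles in rad, forces in N, time in s.
With the tool pointing down it reaches from about 0.35 to 0.975 m from the base axis. Payload 4.9 kg.
Tool frame: the origin (TCP) lies between the finger pads; the fingertips stand 14 mm ahead of it and the grasp point (between the pads) lies 5 mm behind it (manip.finger_overhang is the distance from the TCP to the fingertips, in m); z points along the fingers, y is the line along which they close (so a half turn about z gives the same grasp; the last joint's range is limited). The gripper opens to 85 mm and grips with 20 to 120 N. Pads are 22 mm wide; open, the fingers measure 114 mm over their backs; the gripper's body (76 mm by 85 mm) begins 54 mm behind the grasp point. The pads swing forward as they close: fully open they stand 13 mm farther back than shut.
Start: joints at [0.989, 0.053, 1.613, -0, 1.476, -0.119], TCP at [0.279, 0.559, 0.245] pointing down, gripper open.
Joint ranges: [-3.01, 3.01], [-1.01, 2.22], [0.06, 2.58], [-1.02, 4.17], [0.09, 2.62], [-3.14, 3.14]. Speed limits (rad/s): [2.57, 2.57, 3.14, 3.14, 3.14, 3.14].

## Interface

Orientations are given as a unit quaternion [w, x, y, z].
In Python, from plant import manip, grab_frame gives the robot as it stands.
- The arm moves only by the tool servo_tool, never from a script. Its argument "deltas" is a list that holds one entry, the list of rows, each a list of 5 numbers: the opening in per cent of the stroke, from 0 (shut) to 100 (fully open), then the shift along the world's x, y, z in m, then the turn about the world's z in degrees. A call has exactly 8 rows; each row shifts and turns the commanded pose from where the row before left it; what a row does not reach is not made up. A row lasts 1/10 s, in which the tool goes at most 50 mm and 8.59 degrees, less where a joint would pass 70% of its speed; a pose out of reach is approached as far as the arm can. A call is refused whole if a number of a shift passes 0.05 or a number of a turn 8.59, either way. A call with a gripper value outside its range is refused whole. The fingers move at their own pace and stop on an object; the grip force is fixed at half the most. Time passes only in rows, so rows that do not move let the fingers close, or fill a call up. It gives the time, the measured TCP pose, the force, the opening and the grip force at its end, in the units of the state.
- manip.state(): the state, without advancing time (a new reading comes with each control period).
- grab_frame(name): name is "scene" or "top"; returns a dict with "pixels" (384x512x3 uint8, red, green, blue), "z_map" (384x512 float32, m along the optical axis (not along the pixel's ray), 0 where there is no reading), "fx", "fy", "cx", "cy" (pixels), "dist" ([k1, k2, p1, p2, k3] as OpenCV has them; the pictures are not rectified), "rvec" (rotation vector, rad) and "tvec" (3), from world to camera coordinates, as OpenCV has them. Camera axes: x right, y down, z forward; pixel columns grow to the right and rows downward; lengths in m; the calibration is good to about 2 mm. A picture is of the moment at which its call begins.
- manip.job_done(): hands the job in; it is judged then, once.
The state is a dict: "time": time; "joint_pos": joint angles; "joint_vel": joint speeds; "joint_efforts": joint torques, N m; "tool_pos": TCP position; "tool_rot": TCP orientation; "contact_force": force on the tool from outside, world axes, zero at the start; "ft_torque": the same for the moment, N m; "gripper_width": opening from 0.0 (shut) to 1.0 (fully open); "grasp_force": force on a finger pad.
Only numpy, scipy, OpenCV 4.12 (cv2) and the standard library are available. Lean on these libraries where they do the work, as an engineer would, in place of code of your own. Each camera call takes 0.05 s, during which the arm holds its last target. There are 200 camera calls.

## Working session

There is one attempt and no reset: what is moved stays moved. The work goes in short steps, Python scripts to look and compute and a tool call to move; the robot and the scene stay as the last step left them, time stands still between calls to the robot, and variables do not carry over. Pictures are saved under pics/ and viewed, at most 10 in all, crops included, and the job is handed in when it is done.

Besides the shell and the picture viewer there is one more tool, called as a command line: name --argument value ..., lists and objects as JSON in quotes. servo_tool: Moves the arm, as the interface text tells. Its arguments: {"type":"object","properties":{"deltas":{"type":"array"}},"required":["deltas"]}

```bash
mkdir -p pics; cat > h.py <<'E'
import numpy as np,cv2
from plant import manip,grab_frame
def K(f): return np.array([[f['fx'],0,f['cx']],[0,f['fy'],f['cy']],[0,0,1.]])
def world(f,uv,z=None):
    "pixels -> world; by depth, or on plane z"
    uv=np.array(uv,float).reshape(-1,2)
    n=cv2.undistortPoints(uv.reshape(-1,1,2),K(f),np.array(f['dist'])).reshape(-1,2)
    R=cv2.Rodrigues(np.array(f['rvec'],float))[0];t=np.array(f['tvec'],float).ravel()
    r=np.c_[n,np.ones(len(n))]
    c=-R.T@t; d=r@R
    if z is None: s=np.array([f['z_map'][int(round(v)),int(round(u))] for u,v in uv])
    else: s=(z-c[2])/d[:,2]
    return c+d*s[:,None]
def cloud(f):
    h,w=f['z_map'].shape;u,v=np.meshgrid(np.arange(w),np.arange(h))
    P=world(f,np.c_[u.ravel(),v.ravel()]).reshape(h,w,3);P[f['z_map']==0]=np.nan
    return P
def save(f,name,box=None,k=1):
    im=f['pixels'][:,:,::-1]
    if box: x0,y0,x1,y1=box; im=im[y0:y1,x0:x1]
    cv2.imwrite('pics/'+name,cv2.resize(im,None,fx=k,fy=k,interpolation=cv2.INTER_CUBIC))
E
python3 - <<'E'
from h import *
import pickle
a=grab_frame('top');b=grab_frame('scene')
pickle.dump((a,b),open('f0.pkl','wb'))
save(a,'top0.png',k=1.5);save(b,'scene0.png',k=1.5)
print(manip.state())
E
```

```text
{'time': 0.1, 'joint_pos': array([ 9.88962338e-01,  5.33133395e-02,  1.61420211e+00, -1.31668755e-05,
        1.47602431e+00, -1.18995205e-01]), 'joint_vel': array([-6.21511736e-04, -2.75396407e-03, -3.11602449e-03,  9.81937393e-05,
       -1.92162105e-03, -1.52334982e-03]), 'joint_efforts': array([ 4.19225137e-05, -3.94901419e+01, -3.71366787e+01, -1.29395589e-04,
        3.89557550e-03,  3.52295524e-05]), 'tool_pos': array([0.27874461, 0.55876894, 0.24414487]), 'tool_rot': array([-3.28053137e-04,  2.29358587e-01,  9.73341508e-01, -9.16639917e-04]), 'contact_force': array([-0.16362194, -0.53496061,  0.31357233]), 'ft_torque': array([ 0.01931795, -0.02613781, -0.07854273]), 'grasp_force': 0.0, 'gripper_width': 1.0009231892473998}
```

View pics/top0.png

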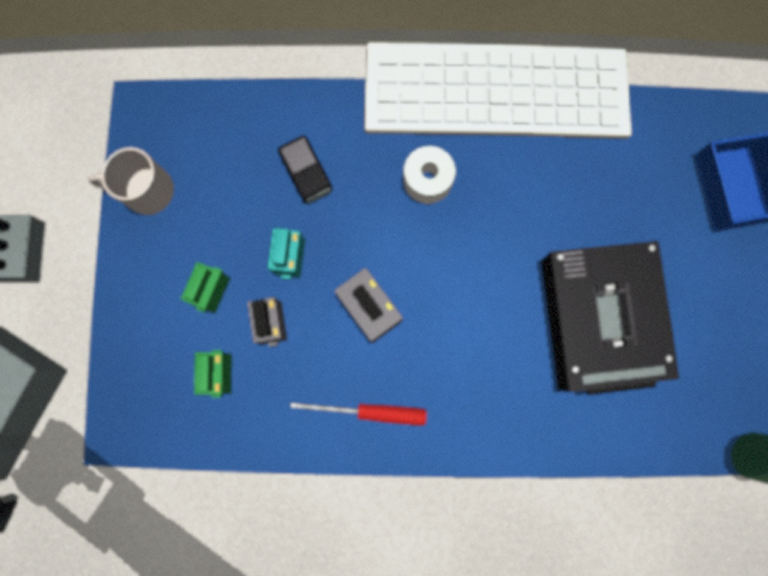

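View pics/scene0.png

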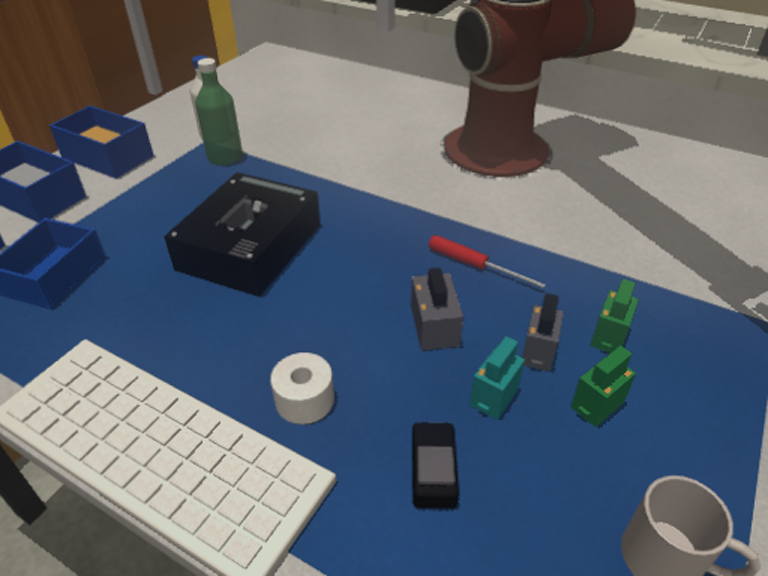

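Both pictures show these pack-like things (top picture, at 1.5x): small grey with black rib (266,321), bigger grey (368,304, the spare), green (205,287) and (211,372), turquoise (285,252). I choose the small grey one at (266,321). The printer is at (613,315) with its bay at about (614,316).

```bash
python3 - <<'E'
from h import *
import pickle
a,b=pickle.load(open('f0.pkl','rb'))
for f in(a,b): print(f['z_map'].shape,(f['z_map']==0).mean(),-cv2.Rodrigues(np.array(f['rvec'],float))[0].T@np.array(f['tvec'],float).ravel(),f['fx'])
P=cloud(a)
p0=world(a,[[177,214],[245,203],[409,210]]);print(p0)
def rect(m,n):
    q=P[m][:,:2].astype(np.float32); r=cv2.minAreaRect(q*1000); print(n,len(q),np.round(r[0],1),np.round(r[1],1),round(r[2],1),P[m][:,2].mean().round(4))
d=np.linalg.norm(P[:,:,:2]-p0[0,:2],axis=2)<.06
z=P[:,:,2]
rect(d&(z>.08)&(z<.1),'rib');rect(d&(z>.052)&(z<.068),'body')
d=np.linalg.norm(P[:,:,:2]-p0[2,:2],axis=2)<.16
rect(d&(z>.06)&(z<.08),'printer')
d=np.linalg.norm(P[:,:,:2]-p0[2,:2],axis=2)<.045
rect(d&(z>.02)&(z<.04),'floor')
A=a['pixels'][185:245,150:210,::-1];B=a['pixels'][155:265,355:465,::-1]
r=lambda i:cv2.resize(i,(400,400),interpolation=cv2.INTER_CUBIC)
C=b['pixels'][185:255,330:400,::-1]
D=b['pixels'][110:200,105:225,::-1]
cv2.imwrite('pics/c1.png',np.vstack([np.hstack([cv2.resize(i,(390,298),interpolation=cv2.INTER_CUBIC) if i is D else cv2.resize(i,(298,298),interpolation=cv2.INTER_CUBIC) for i in q]) [:, :590] for q in((A,B),(C,D))]))
E
```

```text
(384, 512) 0.003946940104166667 [0.412942   0.07361491 0.9775616 ] 434.2918779219174
(384, 512) 0.0042724609375 [1.08865341 0.36377243 0.63896805] 407.5029940719625
[[ 0.48780704  0.25493343  0.08992682]
 [ 0.51296707  0.11498616  0.08815634]
 [ 0.50879026 -0.24539474  0.03008302]]
rib 216 [492.9 264.5] [48.  18.7] 11.2 0.0889
body 277 [493.  264.3] [58.4 40.5] 11.5 0.0595
printer 6336 [ 505.8 -234.4] [202.1 162.5] 6.3 0.0692
floor 441 [ 507.3 -240.2] [63.  33.5] 7.8 0.0301
```

View pics/c1.png

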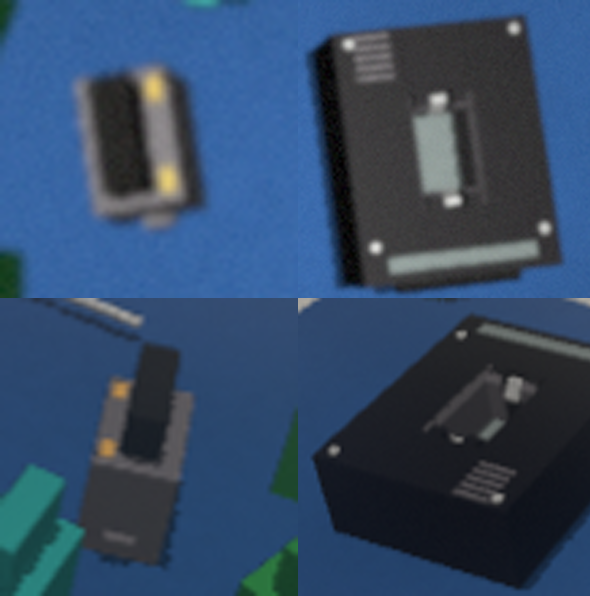

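The close crop shows the small grey pack with its black rib, standing among the coloured decoys. It also shows the printer bay with bright catches at both x ends. Pack: (0.493, 0.264), x axis at 11.3°. Bay: about (0.506, -0.235), at 6.3–7°. Moving above the pack.

servo_tool --deltas '[[[45,0.0134,-0.0184,0,2.4],[45,0.0134,-0.0184,0,2.4],[45,0.0134,-0.0184,0,2.4],[45,0.0134,-0.0184,0,2.4],[45,0.0134,-0.0184,0,2.4],[45,0.0134,-0.0184,0,2.4],[45,0.0134,-0.0184,0,2.4],[45,0.0134,-0.0184,0,2.4]]]'

```text
time: 0.9
tool_pos: [0.3864, 0.411, 0.2447]
tool_rot: [-0.0, 0.063, 0.998, -0.0]
contact_force: [-0.3, 0.4, 0.2]
gripper_width: 0.454
grasp_force: 0.0
```

servo_tool --deltas '[[[45,0.0134,-0.0184,-0.01,2.4],[45,0.0134,-0.0184,-0.01,2.4],[45,0.0134,-0.0184,-0.01,2.4],[45,0.0134,-0.0184,-0.01,2.4],[45,0.0134,-0.0184,-0.01,2.4],[45,0.0134,-0.0184,-0.01,2.4],[45,0.0134,-0.0184,-0.01,2.4],[45,0,0,0,0]]]'

```text
time: 1.7
tool_pos: [0.48, 0.281, 0.173]
tool_rot: [-0.002, -0.081, 0.997, -0.001]
contact_force: [-0.8, 0.5, 0.8]
gripper_width: 0.452
grasp_force: 0.0
```

```bash
cat > s.py <<'E'
from h import *
from scipy.spatial.transform import Rotation
s=manip.state();q=s['tool_rot'];R=Rotation.from_quat(q[[1,2,3,0]]).as_matrix()
print('t',round(s['time'],2),'p',np.round(s['tool_pos']*1000,1),'yang',np.degrees(np.arctan2(R[1,1],R[0,1])).round(2),'z',R[:,2].round(3),'F',np.round(s['contact_force'],1),'T',np.round(s['ft_torque'],2),'g',round(s['gripper_width'],3),s['grasp_force'],'j',np.round(s['joint_pos'],2))
E
cat > top.py <<'E'
from h import *
import sys
f=grab_frame('top'); n,*bx=sys.argv[1:]; x0,y0,x1,y1,k=map(int,bx); save(f,n,(x0,y0,x1,y1),k)
E
python3 s.py
```

```text
t 1.7 p [480. 281. 173.] yang 99.33 z [-0.003 -0.002 -1.   ] F [-0.8  0.5  0.8] T [ 0.02  0.01 -0.04] g 0.452 0.0 j [ 0.4  -0.05  1.84 -0.    1.36 -1.34]
```

servo_tool --deltas '[[[45,0.005,-0.006,-0.008,1],[45,0.005,-0.006,-0.01,1],[45,0.003,-0.0045,-0.01,0],[45,0,0,-0.01,0],[45,0,0,-0.01,0],[45,0,0,0,0],[45,0,0,0,0],[45,0,0,0,0]]]'

```text
time: 2.5
tool_pos: [0.4933, 0.2671, 0.1279]
tool_rot: [0.0, -0.1, 0.995, 0.0]
contact_force: [-0.1, 0.5, -0.5]
gripper_width: 0.451
grasp_force: 0.0
```

```bash
python3 s.py; python3 - <<'E'
from h import *
f=grab_frame('scene')
save(f,'c2.png',(310,130,430,250),5)
E
```

```text
t 2.5 p [493.3 267.1 127.9] yang 101.5 z [ 0.001  0.    -1.   ] F [-0.1  0.5 -0.5] T [ 0.02 -0.03  0.03] g 0.451 0.0 j [ 0.36  0.    1.87  0.    1.27 -1.41]
```

View pics/c2.png

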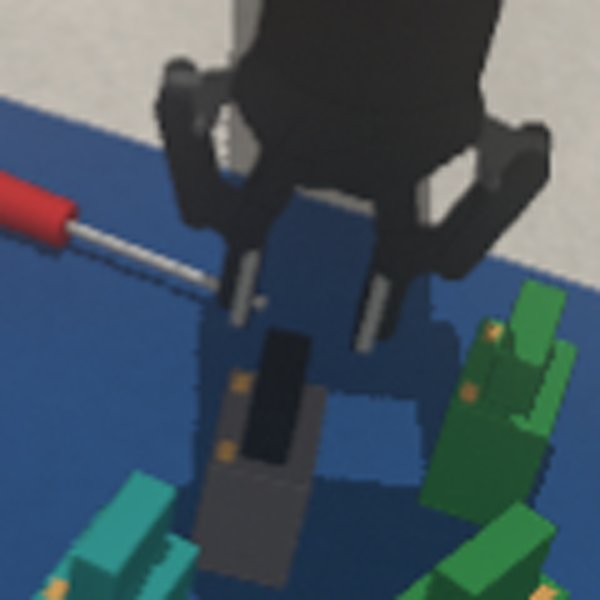

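The picture shows the open fingers straddling the rib at (275,395), with the green decoy clear to the right. Now going down to the grip.

servo_tool --deltas '[[[45,0,-0.0015,-0.01,0],[45,0,-0.001,-0.01,0],[45,0,0,-0.01,0],[45,0,0,-0.01,0],[45,0,0,-0.0095,0],[45,0,0,0,0],[45,0,0,0,0],[30,0,0,0,0]]]'

```text
time: 3.35
tool_pos: [0.4935, 0.2644, 0.0783]
tool_rot: [0.0, -0.1, 0.995, 0.0]
contact_force: [-0.9, -0.0, -0.4]
gripper_width: 0.307
grasp_force: 0.0
```

servo_tool --deltas '[[[20,0,0,0,0],[15,0,0,0,0],[10,0,0,0,0],[5,0,0,0,0],[0,0,0,0,0],[0,0,0,0,0],[0,0,0,0,0],[0,0,0,0,0]]]'

```text
time: 4.15
tool_pos: [0.4935, 0.2644, 0.0783]
tool_rot: [0.001, -0.1, 0.995, 0.0]
contact_force: [1.5, 0.4, 3.1]
gripper_width: 0.198
grasp_force: 61.0
```

```bash
python3 s.py
```

```text
t 4.15 p [493.5 264.4  78.3] yang 101.48 z [ 0.001  0.001 -1.   ] F [1.5 0.4 3.1] T [ 0.11 -0.19  0.03] g 0.198 60.989495515823364 j [ 0.36  0.06  1.9   0.    1.18 -1.41]
```

servo_tool --deltas '[[[0,0,0,0.004,0],[0,0,0,0.01,0],[0,0,0,0.02,0],[0,0,0,0.025,0],[0,0,0,0.025,0],[0,0,0,0.025,0],[0,0,-0.005,0.02,0],[0,0,-0.011,0.011,0]]]'

```text
time: 4.95
tool_pos: [0.4931, 0.2484, 0.2198]
tool_rot: [0.001, -0.101, 0.995, 0.0]
contact_force: [0.8, -0.2, -2.4]
gripper_width: 0.193
grasp_force: 60.5
```

```bash
python3 s.py
```

```text
t 4.95 p [493.1 248.4 219.8] yang 101.55 z [ 0.002  0.001 -1.   ] F [ 0.8 -0.2 -2.4] T [ 0.03  0.01 -0.  ] g 0.193 60.467058420181274 j [ 0.33 -0.11  1.81  0.    1.43 -1.44]
```

servo_tool --deltas '[[[0,0.0005,-0.015,0,-0.2],[0,0.0005,-0.022,0,-0.2],[0,0.0005,-0.025,0,-0.2],[0,0.0005,-0.025,0,-0.2],[0,0.0005,-0.025,0,-0.2],[0,0.0005,-0.025,0,-0.2],[0,0.0005,-0.025,0,-0.2],[0,0.0005,-0.025,0,-0.2]]]'

```text
time: 5.75
tool_pos: [0.4955, 0.0593, 0.2156]
tool_rot: [-0.002, -0.086, 0.996, 0.0]
contact_force: [0.4, 0.6, -2.5]
gripper_width: 0.201
grasp_force: 60.3
```

servo_tool --deltas '[[[0,0.0005,-0.025,0,-0.2],[0,0.0005,-0.025,0,-0.2],[0,0.0005,-0.025,0,-0.2],[0,0.0005,-0.025,0,-0.2],[0,0.0005,-0.025,0,-0.2],[0,0.0005,-0.025,0,-0.2],[0,0.0005,-0.025,0,-0.2],[0,0.0005,-0.025,0,-0.2]]]'

```text
time: 6.55
tool_pos: [0.4992, -0.1402, 0.2156]
tool_rot: [-0.002, -0.072, 0.997, 0.001]
contact_force: [0.6, -0.1, -2.0]
gripper_width: 0.199
grasp_force: 60.3
```

servo_tool --deltas '[[[0,0.001,-0.025,0,-0.4],[0,0.001,-0.025,0,-0.4],[0,0.001,-0.022,-0.01,-0.4],[0,0.001,-0.015,-0.01,-0.3],[0,0.001,-0.009,-0.01,0],[0,0,0,0,0],[0,0,0,0,0],[0,0,0,0,0]]]'

```text
time: 7.35
tool_pos: [0.5062, -0.2341, 0.1881]
tool_rot: [0.0, -0.06, 0.998, 0.0]
contact_force: [-0.5, -0.5, -2.2]
gripper_width: 0.199
grasp_force: 60.4
```

```bash
python3 s.py; python3 - <<'E'
from h import *
import pickle
a=grab_frame('top');b=grab_frame('scene');pickle.dump((a,b),open('f1.pkl','wb'))
A=cv2.resize(a['pixels'][150:270,350:470,::-1],(400,400),interpolation=cv2.INTER_CUBIC)
B=cv2.resize(b['pixels'][70:190,100:220,::-1],(400,400),interpolation=cv2.INTER_CUBIC)
cv2.imwrite('pics/c3.png',np.hstack([A,B]))
E
```

```text
t 7.35 p [ 506.2 -234.1  188.1] yang 96.84 z [ 0.  0. -1.] F [-0.5 -0.5 -2.2] T [ 0.01 -0.   -0.  ] g 0.199 60.39989233016968 j [-0.57 -0.07  1.83  0.    1.38 -2.26]
```

View pics/c3.png

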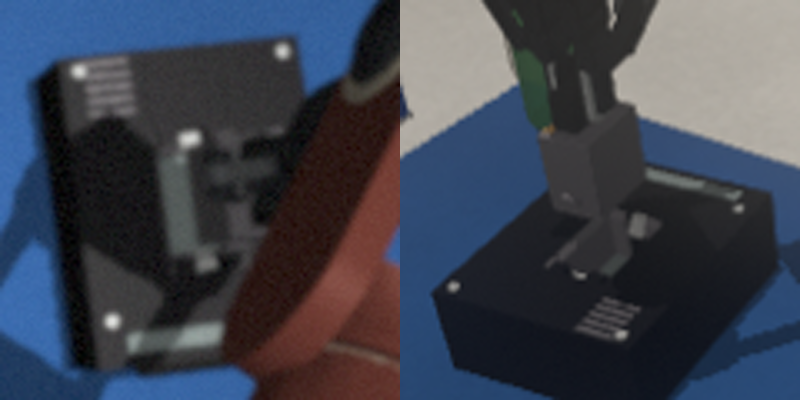

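The pack hangs upright over the bay: pack bottom corner at (600,210) right, mouth at about (600,240). I'll compare the pack's and the printer's faces in the same (scene) camera to get the relative offset.

```bash
python3 - <<'E'
from h import *
import pickle
a0,b0=pickle.load(open('f0.pkl','rb'));a,b=pickle.load(open('f1.pkl','rb'))
def fit(Q,lab):
    # robust line fit in xy, print angle of normal & pts
    l=cv2.fitLine((Q[:,:2]*1000).astype(np.float32),cv2.DIST_HUBER,0,.01,.01).ravel()
    return l
th=np.radians(6.6);ex=np.array([np.cos(th),np.sin(th)]);ey=np.array([-ex[1],ex[0]]);c=np.array([.506,-.235])
def loc(f):
    P=cloud(f);L=np.dstack([(P[:,:,:2]-c)@ex,(P[:,:,:2]-c)@ey,P[:,:,2]])*1000;return L
def face(L,ax,lo,hi,olo,ohi,zlo,zhi,n):
    o=1-ax;m=(L[:,:,ax]>lo)&(L[:,:,ax]<hi)&(L[:,:,o]>olo)&(L[:,:,o]<ohi)&(L[:,:,2]>zlo)&(L[:,:,2]<zhi)
    q=L[m]
    if len(q)<15: print(n,len(q));return
    for _ in range(3):
        k=np.polyfit(q[:,o],q[:,ax],1);r=q[:,ax]-np.polyval(k,q[:,o]);q=q[abs(r)<max(2*r.std(),.5)]
    print(n,len(q),'at0',np.round(np.polyval(k,0),2),'slope deg',np.degrees(np.arctan(k[0])).round(2),'rms',r.std().round(2))
L0=loc(b0);L=loc(b);T0=loc(a0);T=loc(a)
for nm,l in(('f0',L0),('f1',L)):
    face(l,0,92,108,-70,70,10,60,nm+' printer +x')
    face(l,1,72,88,-90,90,10,60,nm+' printer +y')
face(L0,0,-38,-25,-19,19,35,64,'bay -x wall');face(L0,1,-28,-15,-28,28,35,64,'bay -y wall')
face(T0,1,-28,-15,-28,28,35,64,'top bay -y wall')
face(L,0,24,36,-17,17,115,165,'pack +x');face(L,1,14,26,-27,27,115,165,'pack +y')
m=(abs(L[:,:,0])<45)&(abs(L[:,:,1])<35)&(L[:,:,2]>95)&(L[:,:,2]<168);print(m.sum(),np.nanpercentile(L[m],[2,98],axis=0))
m=(abs(T0[:,:,0])<130)&(abs(T0[:,:,1])<100)&(T0[:,:,2]>66)&(T0[:,:,2]<73);q=T0[m]
print('top printer extents',np.percentile(q,[.5,99.5],axis=0).round(1))
E
```

```text
f0 printer +x 690 at0 99.59 slope deg -0.11 rms 0.78
f0 printer +y 631 at0 81.05 slope deg 0.01 rms 0.64
f1 printer +x 719 at0 99.55 slope deg -0.07 rms 0.82
f1 printer +y 652 at0 81.0 slope deg 0.04 rms 0.68
bay -x wall 64 at0 -33.1 slope deg -1.41 rms 1.38
bay -y wall 104 at0 -21.11 slope deg 0.32 rms 0.83
top bay -y wall 121 at0 -21.05 slope deg 0.64 rms 0.58
pack +x 197 at0 29.24 slope deg 0.5 rms 0.99
pack +y 269 at0 20.94 slope deg -0.27 rms 0.81
659 [[-27.55920531 -16.96330954 111.72753504]
 [ 32.86629266  22.45945779 166.71339683]]
top printer extents [[-99.1 -78.6  66.1]
 [ 99.3  80.5  72.8]]
```

Relative offset is under 0.5 mm and about 0.4° short in turn. Going down.

servo_tool --deltas '[[[0,0,0,-0.008,0.4],[0,0,0,-0.01,0],[0,0,0,-0.01,0],[0,0,0,-0.008,0],[0,0,0,-0.004,0],[0,0,0,-0.002,0],[0,0,0,0,0],[0,0,0,0,0]]]'

```text
time: 8.25
tool_pos: [0.5063, -0.235, 0.1462]
tool_rot: [0.0, -0.063, 0.998, -0.0]
contact_force: [0.1, 0.4, -2.0]
gripper_width: 0.197
grasp_force: 60.4
```

servo_tool --deltas '[[[0,0,0,-0.002,0],[0,0,0,-0.002,0],[0,0,0,-0.002,0],[0,0,0,-0.002,0],[0,0,0,-0.002,0],[0,0,0,-0.001,0],[0,0,0,-0.001,0],[0,0,0,0,0]]]'

```text
time: 9.05
tool_pos: [0.5059, -0.2347, 0.1336]
tool_rot: [-0.0, -0.063, 0.998, 0.0]
contact_force: [0.2, -0.8, -1.5]
gripper_width: 0.198
grasp_force: 60.4
```

```bash
python3 s.py
```

```text
t 9.05 p [ 505.9 -234.7  133.6] yang 97.18 z [-0.  0. -1.] F [ 0.2 -0.8 -1.5] T [-0.02  0.03  0.04] g 0.198 60.403404235839844 j [-0.57 -0.01  1.87 -0.    1.28 -2.26]
```

servo_tool --deltas '[[[0,0,0,-0.002,0],[0,0,0,-0.002,0],[0,0,0,-0.002,0],[0,0,0,-0.002,0],[0,0,0,-0.001,0],[0,0,0,-0.001,0],[0,0,0,0,0],[0,0,0,0,0]]]'

```text
time: 9.85
tool_pos: [0.5067, -0.2352, 0.125]
tool_rot: [0.001, -0.063, 0.998, -0.001]
contact_force: [0.2, 1.0, 5.2]
gripper_width: 0.202
grasp_force: 61.4
```

servo_tool --deltas '[[[0,0,0,-0.001,0],[0,0,0,-0.001,0],[0,0,0,-0.001,0],[0,0,0,-0.001,0],[0,0,0,0,0],[0,0,0,0,0],[0,0,0,0,0],[0,0,0,0,0]]]'

```text
time: 10.65
tool_pos: [0.507, -0.2356, 0.1217]
tool_rot: [0.001, -0.063, 0.998, -0.001]
contact_force: [-1.4, -0.4, 7.1]
gripper_width: 0.2
grasp_force: 61.7
```

servo_tool --deltas '[[[0,0,0,-0.001,0],[0,0,0,-0.001,0],[0,0,0,-0.001,0],[0,0,0,-0.001,0],[0,0,0,0,0],[0,0,0,0,0],[0,0,0,0,0],[0,0,0,0,0]]]'

```text
time: 11.45
tool_pos: [0.5075, -0.2357, 0.1189]
tool_rot: [0.002, -0.063, 0.998, -0.001]
contact_force: [-0.1, 1.2, 12.1]
gripper_width: 0.202
grasp_force: 62.4
```

servo_tool --deltas '[[[0,0,0,-0.001,0],[0,0,0,-0.001,0],[0,0,0,-0.001,0],[0,0,0,0,0],[0,0,0,0,0],[0,0,0,0,0],[0,0,0,0,0],[0,0,0,0,0]]]'

```text
time: 12.25
tool_pos: [0.5058, -0.2345, 0.1124]
tool_rot: [-0.0, -0.063, 0.998, 0.0]
contact_force: [2.0, 0.5, -2.2]
gripper_width: 0.197
grasp_force: 60.3
```

servo_tool --deltas '[[[0,0,0,-0.001,0],[0,0,0,-0.001,0],[0,0,0,-0.001,0],[0,0,0,-0.001,0],[0,0,0,0,0],[0,0,0,0,0],[0,0,0,0,0],[0,0,0,0,0]]]'

```text
time: 13.05
tool_pos: [0.5059, -0.2348, 0.1088]
tool_rot: [-0.0, -0.063, 0.998, -0.0]
contact_force: [0.8, -0.2, -1.0]
gripper_width: 0.198
grasp_force: 60.6
```

servo_tool --deltas '[[[0,0,0,-0.0005,0],[0,0,0,-0.0005,0],[0,0,0,-0.0005,0],[0,0,0,0,0],[0,0,0,0,0],[0,0,0,0,0],[0,0,0,0,0],[0,0,0,0,0]]]'

```text
time: 13.85
tool_pos: [0.5061, -0.2349, 0.1081]
tool_rot: [-0.0, -0.063, 0.998, -0.0]
contact_force: [-2.3, 0.6, 5.8]
gripper_width: 0.198
grasp_force: 61.4
```

servo_tool --deltas '[[[0,0,0,-0.0005,0],[0,0,0,-0.0004,0],[0,0,0,0,0],[0,0,0,0,0],[0,0,0,0,0],[0,0,0,0,0],[0,0,0,0,0],[0,0,0,0,0]]]'

```text
time: 14.65
tool_pos: [0.5063, -0.235, 0.1078]
tool_rot: [0.0, -0.063, 0.998, -0.0]
contact_force: [-2.7, 1.2, 7.2]
gripper_width: 0.2
grasp_force: 61.8
```

```bash
python3 s.py
```

```text
t 14.65 p [ 506.3 -235.   107.8] yang 97.19 z [ 0. -0. -1.] F [-2.7  1.2  7.2] T [0.37 0.5  0.01] g 0.2 61.752426624298096 j [-0.57  0.02  1.89 -0.    1.24 -2.26]
```

servo_tool --deltas '[[[0,0,0,-0.0005,0],[0,0,0,-0.0004,0],[0,0,0,0,0],[0,0,0,0,0],[0,0,0,0,0],[0,0,0,0,0],[0,0,0,0,0],[0,0,0,0,0]]]'

```text
time: 15.45
tool_pos: [0.5064, -0.235, 0.1074]
tool_rot: [0.0, -0.063, 0.998, -0.0]
contact_force: [-4.0, 2.1, 9.6]
gripper_width: 0.199
grasp_force: 62.1
```

```bash
python3 s.py
```

```text
t 15.45 p [ 506.4 -235.   107.4] yang 97.2 z [ 0. -0. -1.] F [-4.   2.1  9.6] T [0.54 0.83 0.09] g 0.199 62.1341335773468 j [-0.57  0.02  1.89 -0.    1.23 -2.26]
```

Home on the floor with about 12 N. Easing up now and feeling for the catches.

servo_tool --deltas '[[[0,0,0,0.001,0],[0,0,0,0.001,0],[0,0,0,0.001,0],[0,0,0,0.001,0],[0,0,0,0.001,0],[0,0,0,0,0],[0,0,0,0,0],[0,0,0,0,0]]]'

```text
time: 16.25
tool_pos: [0.5059, -0.2346, 0.1101]
tool_rot: [-0.0, -0.063, 0.998, 0.0]
contact_force: [0.8, -0.2, -2.3]
gripper_width: 0.204
grasp_force: 60.4
```

servo_tool --deltas '[[[0,0,0,0.0005,0],[0,0,0,0.0005,0],[0,0,0,0.0005,0],[0,0,0,0,0],[0,0,0,0,0],[0,0,0,0,0],[0,0,0,0,0],[0,0,0,0,0]]]'

```text
time: 17.05
tool_pos: [0.506, -0.2347, 0.112]
tool_rot: [-0.0, -0.063, 0.998, 0.0]
contact_force: [0.2, -0.1, -2.3]
gripper_width: 0.199
grasp_force: 60.4
```

servo_tool --deltas '[[[0,0,0,0.0005,0],[0,0,0,0.0005,0],[0,0,0,0,0],[0,0,0,0,0],[0,0,0,0,0],[0,0,0,0,0],[0,0,0,0,0],[0,0,0,0,0]]]'

```text
time: 17.85
tool_pos: [0.506, -0.2348, 0.113]
tool_rot: [-0.0, -0.063, 0.998, -0.0]
contact_force: [-0.4, -0.5, -1.7]
gripper_width: 0.199
grasp_force: 60.4
```

servo_tool --deltas '[[[0,0,0,0.0005,0],[0,0,0,0.0005,0],[0,0,0,0,0],[0,0,0,0,0],[0,0,0,0,0],[0,0,0,0,0],[0,0,0,0,0],[0,0,0,0,0]]]'

```text
time: 18.65
tool_pos: [0.506, -0.2348, 0.114]
tool_rot: [-0.0, -0.063, 0.998, -0.0]
contact_force: [0.4, -0.4, -2.5]
gripper_width: 0.196
grasp_force: 60.4
```

servo_tool --deltas '[[[0,0,0,0.0005,0],[0,0,0,0.0005,0],[0,0,0,0,0],[0,0,0,0,0],[0,0,0,0,0],[0,0,0,0,0],[0,0,0,0,0],[0,0,0,0,0]]]'

```text
time: 19.45
tool_pos: [0.5059, -0.2347, 0.1148]
tool_rot: [-0.0, -0.063, 0.998, 0.0]
contact_force: [1.6, -1.3, -6.9]
gripper_width: 0.198
grasp_force: 59.9
```

```bash
python3 s.py
```

```text
t 19.45 p [ 505.9 -234.7  114.8] yang 97.18 z [-0.  0. -1.] F [ 1.6 -1.3 -6.9] T [-0.04 -0.25  0.02] g 0.198 59.86584484577179 j [-0.57  0.01  1.88  0.    1.25 -2.26]
```

servo_tool --deltas '[[[0,0,0,0.0004,0],[0,0,0,0.0003,0],[0,0,0,0,0],[0,0,0,0,0],[0,0,0,0,0],[0,0,0,0,0],[0,0,0,0,0],[0,0,0,0,0]]]'

```text
time: 20.25
tool_pos: [0.5059, -0.2347, 0.1154]
tool_rot: [-0.0, -0.063, 0.998, 0.0]
contact_force: [2.3, -0.4, -10.4]
gripper_width: 0.2
grasp_force: 59.3
```

```bash
python3 s.py
```

```text
t 20.25 p [ 505.9 -234.7  115.4] yang 97.18 z [-0.  0. -1.] F [  2.3  -0.4 -10.4] T [-0.28 -0.41 -0.02] g 0.2 59.262120723724365 j [-0.57  0.01  1.88  0.    1.25 -2.26]
```

servo_tool --deltas '[[[0,0,0,0.0003,0],[0,0,0,0,0],[0,0,0,0,0],[0,0,0,0,0],[0,0,0,0,0],[0,0,0,0,0],[0,0,0,0,0],[0,0,0,0,0]]]'

```text
time: 21.05
tool_pos: [0.5059, -0.2346, 0.1158]
tool_rot: [-0.0, -0.063, 0.998, 0.0]
contact_force: [1.3, -1.3, -12.5]
gripper_width: 0.197
grasp_force: 59.0
```

servo_tool --deltas '[[[0,0,0,0,0],[0,0,0,0,0],[0,0,0,0,0],[0,0,0,0,0],[0,0,0,0,0],[0,0,0,0,0],[0,0,0,0,0],[0,0,0,0,0]]]'

```text
time: 21.85
tool_pos: [0.5059, -0.2347, 0.1159]
tool_rot: [-0.0, -0.063, 0.998, 0.0]
contact_force: [1.5, -0.7, -13.5]
gripper_width: 0.194
grasp_force: 59.0
```

servo_tool --deltas '[[[0,0,0,0,0],[0,0,0,0,0],[0,0,0,0,0],[0,0,0,0,0],[0,0,0,0,0],[0,0,0,0,0],[0,0,0,0,0],[0,0,0,0,0]]]'

```text
time: 22.65
tool_pos: [0.5059, -0.2347, 0.1159]
tool_rot: [-0.0, -0.063, 0.998, 0.0]
contact_force: [-0.3, -0.8, -13.8]
gripper_width: 0.196
grasp_force: 58.8
```

Reading drifts toward -13.8; I'll trim it back to 12 and hold for another 2 s.

servo_tool --deltas '[[[0,0,0,-0.0003,0],[0,0,0,0,0],[0,0,0,0,0],[0,0,0,0,0],[0,0,0,0,0],[0,0,0,0,0],[0,0,0,0,0],[0,0,0,0,0]]]'

```text
time: 23.45
tool_pos: [0.506, -0.2347, 0.1157]
tool_rot: [-0.0, -0.063, 0.998, 0.0]
contact_force: [-0.4, 1.0, -12.1]
gripper_width: 0.197
grasp_force: 59.0
```

servo_tool --deltas '[[[0,0,0,0,0],[0,0,0,0,0],[0,0,0,0,0],[0,0,0,0,0],[0,0,0,0,0],[0,0,0,0,0],[0,0,0,0,0],[0,0,0,0,0]]]'

```text
time: 24.25
tool_pos: [0.506, -0.2347, 0.1157]
tool_rot: [-0.0, -0.063, 0.998, 0.0]
contact_force: [-0.2, 0.8, -11.6]
gripper_width: 0.197
grasp_force: 59.0
```

servo_tool --deltas '[[[0,0,0,0,0],[0,0,0,0,0],[0,0,0,0,0],[0,0,0,0,0],[0,0,0,0,0],[0,0,0,0,0],[0,0,0,0,0],[0,0,0,0,0]]]'

```text
time: 25.05
tool_pos: [0.506, -0.2347, 0.1157]
tool_rot: [-0.0, -0.063, 0.998, 0.0]
contact_force: [-0.2, 1.1, -11.2]
gripper_width: 0.197
grasp_force: 59.0
```

Held steady at 11–12 N. Lowering onto the floor and letting go.

servo_tool --deltas '[[[0,0,0,-0.001,0],[0,0,0,-0.001,0],[0,0,0,-0.0015,0],[0,0,0,-0.0015,0],[0,0,0,-0.0015,0],[0,0,0,-0.001,0],[0,0,0,0,0],[0,0,0,0,0]]]'

```text
time: 25.85
tool_pos: [0.5065, -0.2352, 0.1088]
tool_rot: [0.001, -0.063, 0.998, -0.001]
contact_force: [0.7, -0.9, -0.8]
gripper_width: 0.2
grasp_force: 60.6
```

servo_tool --deltas '[[[10,0,0,0,0],[20,0,0,0,0],[25,0,0,0,0],[30,0,0,0,0],[35,0,0,0,0],[40,0,0,0,0],[45,0,0,0,0],[45,0,0,0,0]]]'

```text
time: 26.65
tool_pos: [0.506, -0.2347, 0.1082]
tool_rot: [-0.0, -0.063, 0.998, 0.0]
contact_force: [0.0, 0.6, 0.6]
gripper_width: 0.456
grasp_force: 0.0
```

servo_tool --deltas '[[[45,0,0,0.004,0],[45,0,0,0.008,0],[45,0,0,0.015,0],[45,0,0,0.02,0],[45,0,0,0.025,0],[45,0,0,0.025,0],[45,0,0,0.02,0],[45,0,0,0.01,0]]]'

```text
time: 27.45
tool_pos: [0.5071, -0.2355, 0.2395]
tool_rot: [0.002, -0.063, 0.998, -0.002]
contact_force: [0.5, -0.1, -0.2]
gripper_width: 0.449
grasp_force: 0.0
```

```bash
python3 s.py; python3 - <<'E'
from h import *
b=grab_frame('scene')
save(b,'c4.png',(60,40,440,270),2)
th=np.radians(6.65);ex=np.array([np.cos(th),np.sin(th)]);ey=np.array([-ex[1],ex[0]]);P=cloud(b);c=np.array([.5055,-.2342])
x=(P[:,:,:2]-c)@ex*1000;y=(P[:,:,:2]-c)@ey*1000;z=P[:,:,2]*1000
for lo,hi in((85,97),(110,126)):
    m=(abs(x)<28)&(abs(y)<18)&(z>lo)&(z<hi);print(m.sum(),np.median(z[m]),x[m].mean(),y[m].mean())
E
```

```text
t 27.45 p [ 507.1 -235.5  239.5] yang 97.18 z [ 0.005 -0.003 -1.   ] F [ 0.5 -0.1 -0.2] T [-0.03  0.04 -0.01] g 0.449 0.0 j [-0.57 -0.1   1.78  0.    1.46 -2.26]
119 90.65938706550492 6.497996512365208 6.93775506476619
156 119.39816982870383 3.6516866106124097 2.3762993519486173
```

View pics/c4.png

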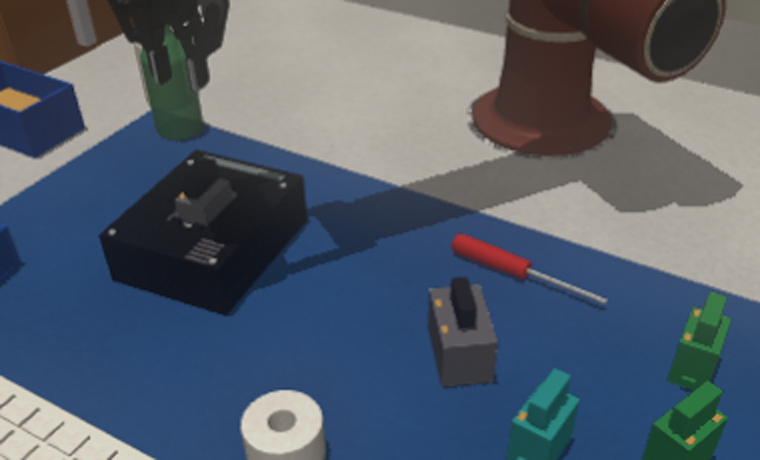

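The pack sits upright and latched in the bay, with its body top at 90.7 mm (home is 90). It shows at (205,205), the gripper is clear above it at (180,60), and the other things have not moved.

```bash
python3 -c "
from plant import manip
print(manip.job_done())"
```

```text
the job is handed in; nothing more can be done
None
```

The smaller pack is latched home in the bay, pressed to about 12 N, held against an upward pull of about 11–14 N for 4 s, then released with nothing else shifted; the job is handed in (no verdict was returned).

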